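# Clamp a drive module in the notched test cradle

## Robot

A 7-joint arm with a two-finger parallel gripper is mounted at the origin on the work surface. World frame = base frame: x ahead of the robot, y to its left, z up, the work surface at z = 0. Lengths are in m, angles in rad, forces in N, time in s.
With the tool pointing down it reaches from about 0.35 to 0.9 m from the base axis. Payload 8.1 kg.
Tool frame: the origin (TCP) lies at the very end of the fingers, on their centre line; the grasp point (between the pads) lies 19 mm behind it (robot.tcp_to_grasp is the z of the grasp point in the tool frame, in m); z points along the fingers, y is the direction in which the jaws open and shut (so a half turn about z gives the same grasp; the last joint's range is limited). The gripper opens to 92 mm and grips with 3 to 60 N. Pads are 19 mm wide; open, the fingers measure 130 mm over their backs; the gripper's body (75 mm by 190 mm) begins 47 mm behind the grasp point.
Start: joints at [1.14, 0.434, 0.025, 1.573, -0.012, 1.134, -0.075], TCP at [0.201, -0.592, 0.227] pointing down, gripper open.
Joint ranges: [-2.62, 2.62], [-0.44, 2.09], [-1.27, 1.32], [0.08, 2.57], [-1.32, 4.46], [0.12, 2], [-2.74, 2.74]. Speed limits (rad/s): [2.22, 2.22, 3.01, 3.01, 3.14, 3.14, 3.14].

## Interface

Orientations are given as a unit quaternion [w, x, y, z].
In Python, from plant import robot, vision, order gives the robot as it stands.
- The arm moves only by the tool arm_command, never from a script. Its argument "motion" is text: rows parted by semicolons, each of 7 numbers parted by spaces: the shift along the tool's x, y, z in m, then the turn, a rotation vector about the tool's x, y, z in degrees, then the opening, from -1 (shut) to 1 (fully open). A call has 1 to 5 rows; each row is the pose to reach, as a shift and turn from the pose commanded when the call began, along the tool's axes at that moment; what a row does not reach only later rows make up. A row lasts 1/8 s, in which the tool goes at most 62.5 mm and 10.7 degrees, less where a joint would pass 70% of its speed; a pose out of reach is approached as far as the arm can. A call with a gripper value outside its range is refused whole. The fingers move at their own pace and stop on an object; "squeeze" is the grip in N (left out, the last holds). Time passes only in rows, so rows that repeat a pose let the fingers close. It gives the time, the measured TCP pose, the force and the opening at its end, in the units of the state.
- robot.sense(): the state, without advancing time (a new reading comes with each control period).
- vision.get_image(name): name is "side" or "top"; returns the picture (400x640x3 uint8, red, green, blue); there is no depth.
- vision.calibration(name): a dict with "camera_matrix" (3x3 intrinsics, pixels), "R" (3x3) and "t" (3): a world point X has camera coordinates R X + t. Camera axes: x right, y down, z forward; pixel columns grow to the right and rows downward; lengths in m; the calibration is good to about 2 mm. A picture is of the moment at which its call begins. calibration takes no time and is no camera call.
- order.finish_job(): hands the job in, once; it reports no verdict.
The state is a dict: "t": time; "joint_positions": joint angles; "dq": joint speeds; "joint_torque": joint torques, N m; "position": TCP position; "ee_rot": TCP orientation; "force": force on the tool from outside, world axes, zero at the start; "moment": the same for the moment, N m; "width": opening from 0.0 (shut) to 1.0 (fully open).
Only numpy, scipy, OpenCV 4.12 (cv2) and the standard library are available. Lean on these libraries where they do the work, as an engineer would, in place of code of your own. Each camera call takes 0.05 s, during which the arm holds its last target.

## Task

In the test cradle, squeeze the sliding jaw's release lever, slide the jaw towards the end stop so that its sprung pad pushes the black drive module gently home against the stop, and let go so that the jaw locks in a notch with the pad clearly pressed in but not bottomed out. The lever must spring fully out by itself: feel for the notch, do not force the jaw against the teeth or crush the module, and leave the other things alone.

Things in the scene. Friction and masses are not known exactly. Their poses are not given: they have to be found in the camera images.
- fixture: Test cradle bolted to the bench: flat aluminium base plate 400 (x) x 180 (y) x 20 mm. Origin: centre of its underside; +x points along the slide towards the end stop; the bed on which all stands is at z = 20 mm. Two low steel guide bars (10 mm tall, inner faces 65 mm apart) flank the module. A toothed steel strip stands along the -y edge.
- strip_mark (a point): NOMINAL middle of the first tooth past the parking slot, on the strip's top edge (52 mm over the underside); axes as the cradle's. Notches open to +y: a 45 mm slot where the jaw starts, then towards +x 9 notches 10 mm wide at 14 mm pitch, 4 mm teeth between. The strip was fixed by eye: the real teeth lie up to 5 mm either way along x from nominal, unmeasured; feel for the notch.
- stop: End stop, a fixed aluminium block 16 (x) x 75 (y) x 40 mm standing on the bed, its place along the cradle varies. Origin: centre of its underside; axes as the cradle's; its face to the module is at x = -8 mm.
- module: The drive module to clamp: loose black box 80 (x) x 60 (y) x 35 mm with low cooling fins, about 0.2 kg, lying on the bed between the jaw and the stop, 5 to 25 mm short of the stop. Origin: centre of its underside; axes as the cradle's, so home against the stop its origin is at x = -48 mm in the stop's frame.
- grip (a point): On the jaw, midway between its two upright black grips when fully squeezed, 78 mm above the cradle's underside; axes as the cradle's. Grips: plates 30 mm wide (x), 8 thick (y), from 25 mm below to 28 mm above this point, pinched along y from above. Outer faces: fixed grip y = +17.5 mm; release lever (-y side) -26.5 at rest, -17.5 mm squeezed. Jaw body beneath: 50 x 100 mm.
- jaw (a joint): Sliding jaw's travel along the cradle's +x, m: grip point at cradle x = -100 mm + this value; 0 to 0.165. It drags with about 6.5 N, more than the pad's spring, so it stays where it is left. Its pad face, uncompressed, is 45 mm ahead (+x) of the grip point.
- lever (a joint): Release lever, m squeezed: 0 = sprung fully out, tooth in a notch; 0.007 = its 7 mm wide tooth just clears (or rests on) the strip's teeth; 0.009 = fully squeezed. Spring 3 N at rest, 6 N squeezed. Let go between notches, it stays near 0.007 on a strip tooth: not locked. A grip of 15 to 25 N holds it and carries the jaw along by friction.
- pad (a joint): Sprung rubber-faced pad (44 x 24 mm) on the front of the jaw, m pressed in: 0 = fully out, 0.018 = bottomed. Spring 2.5 N at first touch to 5 N at the end, enough to push the module along the bed. Clamped properly: between 0.0015 and 0.017.
- spacer: Bystander: brass cylinder, 22 mm diameter, 18 mm tall, on the cradle's end far from the stop. Origin: underside centre.
- terminal: Bystander: grey terminal block 30 x 16 x 18 mm on the cradle's end far from the stop. Origin: underside centre.
- spare: Bystander: a second, like module on the bench to the left of the cradle. Origin: underside centre.
- driver: Bystander: screwdriver on the bench to the right. Origin: its underside.
- wrench: Bystander: wrench on the bench to the right. Origin: its underside.
- spool: Bystander: cardboard spool 60 mm diameter, 50 mm tall, to the left of the cradle. Origin: underside centre.
- jar: Bystander: small jar 56 mm diameter, 70 mm tall, to the right of the cradle. Origin: underside centre.
Things that resemble listed ones, but are neither listed nor needed, are in the scene too. What is shaped like the module but blue or purple is not meant.

How it is judged:
By the outcome, as a careful person would: the job done as asked, in the order asked, and still so for the second after the job is handed in, with the robot touching nothing.
It also fails if it takes over 72 s, if anything falls off the work surface, if the arm or the gripper's body presses on something with over 40 N, if the wrist force passes 120 N, or if a joint passes its speed limit or range.

## Working session

There is one attempt and no reset: what is moved stays moved. The work goes in short steps, Python scripts to look and compute and a tool call to move; the robot and the scene stay as the last step left them, time stands still between calls to the robot, and variables do not carry over. Pictures are saved under pics/ and viewed, and the job is handed in when it is done.

Besides the shell and the picture viewer there is one more tool, called after "Emit:" by a JSON object that holds its "fn" and its "kwargs", one argument or row to a line. arm_command: Moves the arm, as the interface text tells. Its arguments: {"type":"object","properties":{"motion":{"type":"string"},"squeeze":{"type":"number"}},"required":["motion"]}

```bash
mkdir -p pics
python3 - <<'E'
from plant import robot, vision, order
import cv2
for n in("side","top"):
    im=vision.get_image(n); cv2.imwrite(f"pics/{n}0.png",im[:,:,::-1]); c=vision.calibration(n); print(n,c)
print(robot.sense(), robot.tcp_to_grasp)
E
```

```text
side {'camera_matrix': array([[415.88030544,   0.        , 320.50794485],
       [  0.        , 415.88030544, 196.06696354],
       [  0.        ,   0.        ,   1.        ]]), 'R': array([[-0.93342461, -0.35869648, -0.00743844],
       [-0.24288376,  0.64703652, -0.72273869],
       [ 0.26405676, -0.67281541, -0.69108137]]), 't': array([0.47160342, 0.20887243, 1.2948053 ])}
top {'camera_matrix': array([[451.15894083,   0.        , 319.92314508],
       [  0.        , 451.15894083, 184.6972899 ],
       [  0.        ,   0.        ,   1.        ]]), 'R': array([[ 0.01773751, -0.99984206, -0.00111309],
       [-0.98236611, -0.01722022, -0.18617272],
       [ 0.18612414,  0.00439571, -0.9825164 ]]), 't': array([-0.04160148,  0.50190207,  1.44105873])}
{'t': 0.1, 'joint_positions': array([ 1.14039149,  0.43514827,  0.02498919,  1.573991  , -0.01157129,
        1.13401133, -0.0750856 ]), 'dq': array([ 1.43112828e-03, -2.61055522e-03,  8.23195527e-04, -2.08967898e-03,
       -7.45607773e-05, -2.61230404e-04,  6.68249694e-04]), 'joint_torque': array([ 3.40988983e-03, -6.69119525e+01,  9.88548808e-01, -3.15139389e+01,
       -6.04327954e-02,  3.74220824e-02,  3.58284922e-05]), 'position': array([ 0.20101438, -0.59131212,  0.22603262]), 'ee_rot': array([-6.79698019e-04,  9.86602431e-01,  1.63141480e-01, -1.93987910e-04]), 'force': array([-0.07180919, -0.20571149, -0.39382657]), 'moment': array([-0.02598586,  0.00270188,  0.03380594]), 'width': 1.0009342209360215} -0.0188
```

View pics/side0.png

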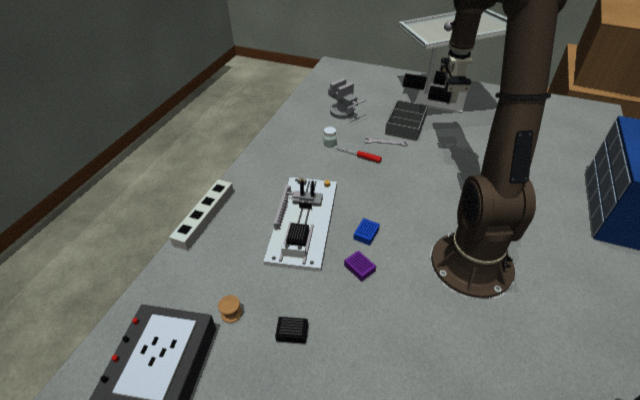

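View pics/top0.png

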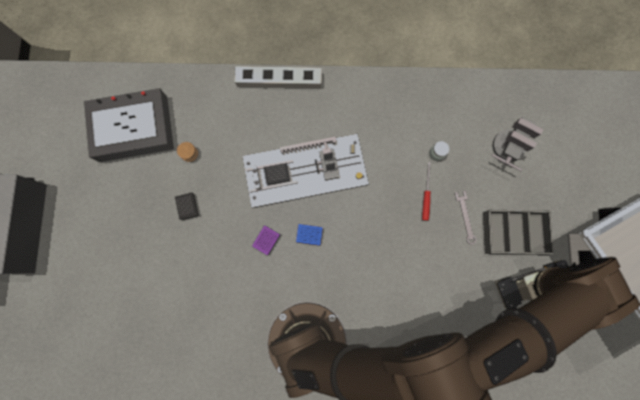

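The cradle sits around (305,170) in the top view, with the stop at its left end and the jaw near (329,162). I'll enlarge this area.

Run:
```python
import cv2
a=cv2.imread("pics/top0.png")[125:215,235:380]; cv2.imwrite("pics/topc.png",cv2.resize(a,None,fx=5.5,fy=5.5,interpolation=cv2.INTER_CUBIC))
a=cv2.imread("pics/side0.png")[170:275,255:345]; cv2.imwrite("pics/sidec.png",cv2.resize(a,None,fx=5.5,fy=5.5,interpolation=cv2.INTER_CUBIC))
```

```text
(no output)
```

View pics/topc.png

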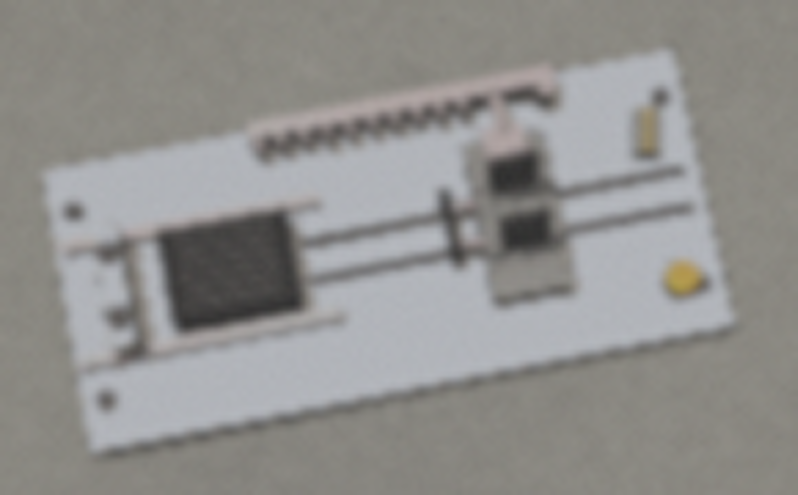

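View pics/sidec.png

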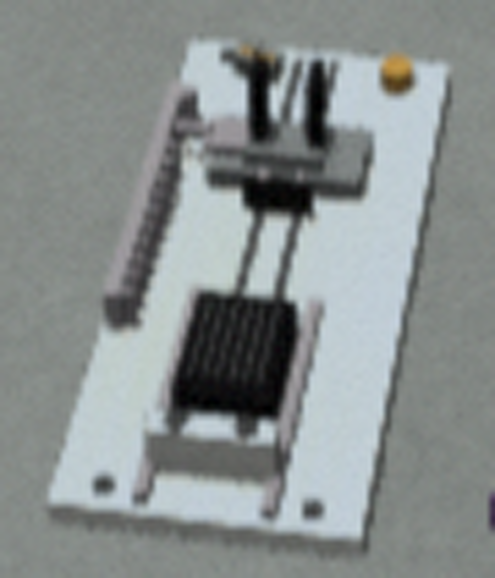

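```bash
cat > h.py <<'E'
import numpy as np
from plant import robot, vision, order
from scipy.optimize import least_squares
off={'top':(235,125),'side':(255,170)}
cal={n:vision.calibration(n) for n in off}
def px(n,x,y): o=off[n]; return np.array([(x+.5)/5.5-.5+o[0],(y+.5)/5.5-.5+o[1]])
def proj(n,X):
    c=cal[n]; p=c['camera_matrix']@(c['R']@X+c['t']); return p[:2]/p[2]
def unproj(n,uv,z):
    c=cal[n]; d=c['R'].T@np.linalg.solve(c['camera_matrix'],[*uv,1]); o=-c['R'].T@c['t']
    return o+d*(z-o[2])/d[2]
E
python3 - <<'E'
from h import *
C=[(.2,-.09),(-.2,-.09),(-.2,.09),(.2,.09)]
obs={'top':[(45,175),(677,50),(733,325),(95,452)],'side':[(50,505),(193,40),(449,65),(365,535)]}
def W(p,q):
    c,s=np.cos(p[2]),np.sin(p[2]); return np.array([p[0]+c*q[0]-s*q[1],p[1]+s*q[0]+c*q[1],q[2]])
for use in (['top'],['side'],['top','side']):
    f=lambda p:np.concatenate([proj(n,W(p,(*q,.02)))-px(n,*o) for n in use for q,o in zip(C,obs[n])])
    r=least_squares(f,[.55,0.03,1.6]); print(use,r.x,np.rad2deg(r.x[2]),r.fun.round(1))
p=r.x
np.save('p.npy',p)
def loc(n,xy,z):
    X=unproj(n,px(n,*xy),z); d=X[:2]-p[:2]; c,s=np.cos(p[2]),np.sin(p[2]); return np.array([c*d[0]+s*d[1],-s*d[0]+c*d[1]])
for nm,n,xy,z in [('lever top','top',(513,172),.106),('fixed grip','top',(525,230),.106),('module c','top',(233,268),.055),
  ('mod stop edge mid','top',(170,281),.055),('mod jaw edge mid','top',(297,257),.055),('stop face?','top',(150,295),.06),('stop inner bot','top',(158,285),.02),
  ('pad mid','top',(452,228),.05),('strip end +x','top',(250,140),.052),('strip -x','top',(556,85),.052),
  ('s lever','side',(259,60),.106),('s fixed','side',(317,67),.106),('s stop top rear','side',(208,438),.06),('s mod top front-edge','side',(228,408),.055)]:
    print(nm,(loc(n,xy,z)*1e3).round(1))
E
```

```text
['top'] [0.55811131 0.01785145 1.7874127 ] 102.41120387826602 [-0.3 -0.6 -0.3 -0.2  0.9  0.2 -0.4  0.5]
['side'] [0.55922362 0.02056884 1.79279967] 102.71985447230914 [-0.2 -0.3 -0.5 -0.3  0.4 -0.5  0.3  0.8]
['top', 'side'] [0.55876118 0.01896038 1.78965428] 102.5396367776843 [-0.6 -0.6 -0.7 -0.5  0.6 -0.1 -0.6  0.4 -0.  -0.8 -0.  -0.6  0.8 -0.7
  0.4  0.5]
lever top [-79.8 -10. ]
fixed grip [-79.6  25.3]
module c [93.2  1.8]
mod stop edge mid [131.6   2.1]
mod jaw edge mid [54.3  2.9]
stop face? [144.4   9.3]
stop inner bot [142.1  -5. ]
pad mid [-40.5   2.8]
strip end +x [ 68.8 -74.9]
strip -x [-120.2  -71.6]
s lever [-87.8 -20. ]
s fixed [-86.4  16.8]
s stop top rear [174.9  -2.4]
s mod top front-edge [148.2   3.5]
```

```bash
cat > ov.py <<'E'
from h import *
import cv2,sys
p=np.load('p.npy')
def W(q):
    c,s=np.cos(p[2]),np.sin(p[2]); return np.array([p[0]+c*q[0]-s*q[1],p[1]+s*q[0]+c*q[1],q[2]])
def box(im,n,o,f,lo,hi,col):
    V=[np.array([(hi if i>>k&1 else lo)[k] for k in range(3)])/1e3 for i in range(8)]
    P=[(proj(n,W(v))-o+.5)*f for v in V]
    for i in range(8):
        for k in range(3):
            j=i|1<<k
            if j!=i: cv2.line(im,tuple(np.round(P[i]).astype(int)),tuple(np.round(P[j]).astype(int)),col,1,cv2.LINE_AA)
def overlay(n,src,o,wh,f,gx,xs,xm,ym,lev,out,bars=True):
    im=cv2.imread(src)[o[1]:o[1]+wh[1],o[0]:o[0]+wh[0]]; im=cv2.resize(im,None,fx=f,fy=f,interpolation=cv2.INTER_CUBIC); o=np.array(o)
    b=lambda lo,hi,c:box(im,n,o,f,lo,hi,c)
    b((-200,-90,20),(200,90,20),(0,255,0))
    b((gx-15,9.5,53),(gx+15,17.5,106),(0,255,255)); b((gx-15,-26.5+lev,53),(gx+15,-18.5+lev,106),(0,255,255))
    b((gx-25,-50,25),(gx+25,50,53),(255,255,0)); b((gx+45,-22,28),(gx+45,22,52),(0,0,255))
    b((xs-8,-37.5,20),(xs+8,37.5,60),(255,0,255)); b((xm-40,ym-30,20),(xm+40,ym+30,55),(0,128,255))
    cv2.imwrite(out,im)
E
python3 - <<'E'
from ov import *
overlay('top','pics/top0.png',(240,130),(130,80),6,-92,155,95,0,0,'pics/o1.png')
overlay('side','pics/side0.png',(260,172),(85,100),6,-92,155,95,0,0,'pics/o2.png')
E
```

```text
(no output)
```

View pics/o1.png

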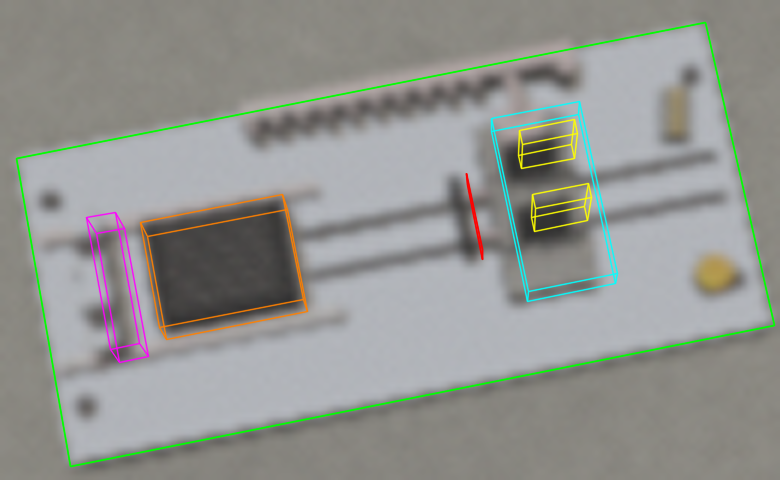

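View pics/o2.png

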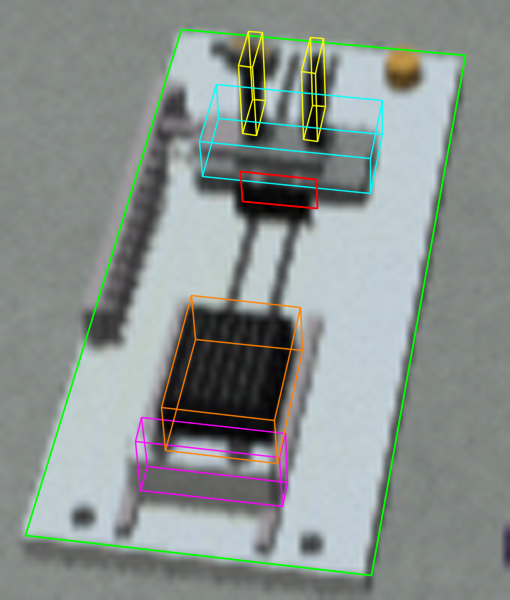

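Run:
```python
import ov
from ov import *
ov.p=np.array([0.5581,.01785,1.7874])
overlay('top','pics/top0.png',(240,130),(130,80),6,-85,150,92,1,0,'pics/o3.png')
ov.p=np.array([0.5592,.0206,1.7928])
overlay('side','pics/side0.png',(260,172),(85,100),6,-85,150,92,1,0,'pics/o4.png')
```

```text
(no output)
```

View pics/o3.png

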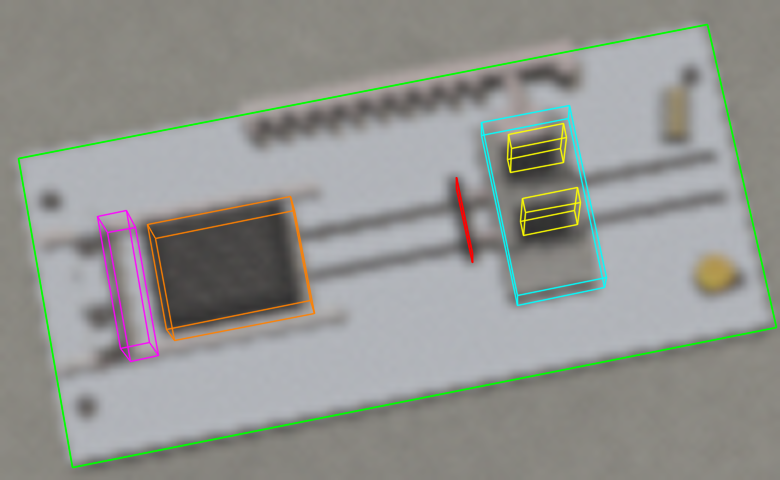

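View pics/o4.png

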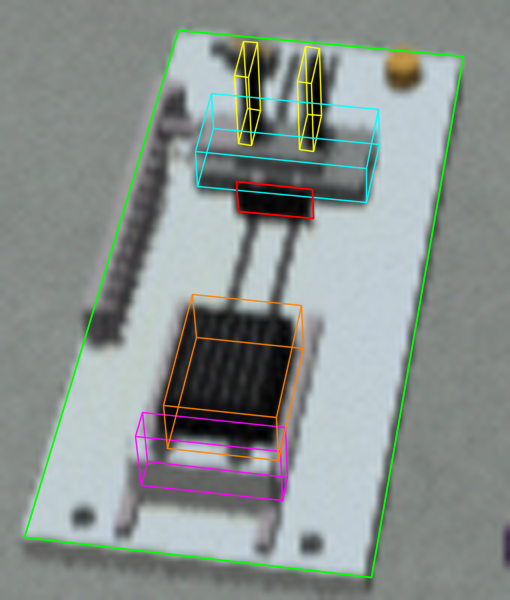

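Run:
```python
import ov,cv2
from ov import *
a=cv2.imread("pics/top0.png")[155:200,240:300]; cv2.imwrite("pics/z1.png",cv2.resize(a,None,fx=12,fy=12,interpolation=cv2.INTER_CUBIC))
a=cv2.imread("pics/side0.png")[220:268,260:320]; cv2.imwrite("pics/z2.png",cv2.resize(a,None,fx=12,fy=12,interpolation=cv2.INTER_CUBIC))
ov.p=np.array([0.5581,.01785,1.7874])
overlay('top','pics/top0.png',(240,155),(60,45),12,-81,158,98,2,0,'pics/z3.png')
ov.p=np.array([0.5592,.0206,1.7928])
overlay('side','pics/side0.png',(260,220),(60,48),12,-81,158,98,2,0,'pics/z4.png')
v=lambda a,b:np.hstack([cv2.imread(a),cv2.imread(b)])
cv2.imwrite('pics/z13.png',cv2.resize(v('pics/z1.png','pics/z3.png'),(800,300)))
cv2.imwrite('pics/z24.png',cv2.resize(v('pics/z2.png','pics/z4.png'),(800,320)))
```

```text
(no output)
```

View pics/z13.png

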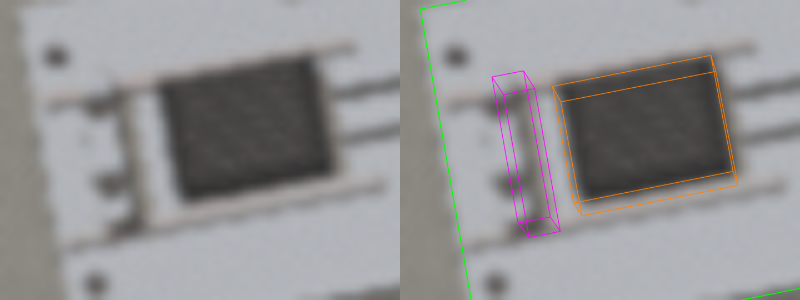

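View pics/z24.png

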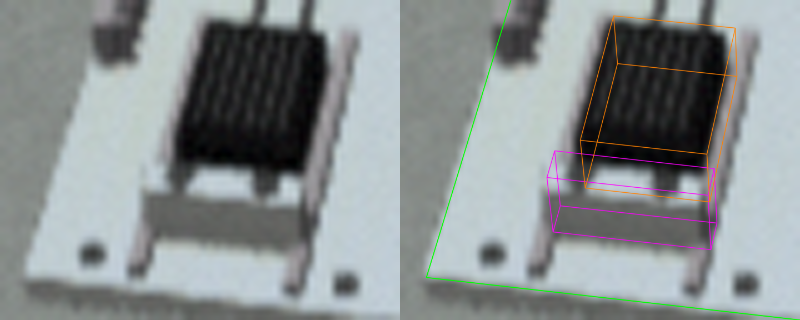

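```bash
cat > go.py <<'E'
from h import *
from scipy.spatial.transform import Rotation as Ro
p=np.load('p.npy')
def W2(x,y):
    c,s=np.cos(p[2]),np.sin(p[2]); return np.array([p[0]+c*x-s*y,p[1]+s*x+c*y])
def L2(X):
    d=np.array(X[:2])-p[:2]; c,s=np.cos(p[2]),np.sin(p[2]); return np.array([c*d[0]+s*d[1],-s*d[0]+c*d[1]])
def target(x,y,z):
    s=robot.sense(); q=s['ee_rot']; R=Ro.from_quat([*q[1:],q[0]])
    # want tool z down, tool y along cradle -y (world yaw ~12.5)
    ty=-np.array([-np.sin(p[2]),np.cos(p[2]),0]); tz=np.array([0,0,-1.]); tx=np.cross(ty,tz)
    Rd=Ro.from_matrix(np.column_stack([tx,ty,tz]))
    P=np.array([*W2(x,y),z]); 
    print('t',s['t'],'local now',L2(s['position'])*1e3,s['position'],'target',P)
    print('shift',R.inv().apply(P-s['position']).round(4),'rot',np.rad2deg((R.inv()*Rd).as_rotvec()).round(2))
    d=R.inv().apply([*(W2(1,0)-W2(0,0)),0]);print('cradle x in tool',d.round(3))
E
python3 - <<'E'
from go import *
target(-.081,.002,.20)
E
```

```text
t 0.1 local now [-518.0429104  481.7124037] [ 0.20101438 -0.59131212  0.22603262] target [ 0.5743952  -0.06054168  0.2       ]
shift [ 0.5244 -0.3823  0.0265] rot [-7.000e-02 -5.000e-02 -8.376e+01]
cradle x in tool [ 0.109 -0.994  0.001]
```

Emit:
{"fn": "arm_command", "kwargs": {
  "motion": "0.18 -0.13 0.01 0 0 -28 1; 0.35 -0.25 0.015 0 0 -56 1; 0.5244 -0.3823 0.0265 0 0 -83.7 1; 0.5244 -0.3823 0.0265 0 0 -83.7 1; 0.5244 -0.3823 0.0265 0 0 -83.7 1"
}}

```text
t: 0.72
position: [0.3821, -0.3349, 0.214]
ee_rot: [0.0, 0.805, 0.594, -0.0]
force: [1.2, -1.3, -0.7]
width: 1.002
```

Run:
```python
from go import *
target(-.081,.002,.20)
```

```text
t 0.725 local now [-307.06422297  249.2651953 ] [ 0.38211018 -0.33489834  0.2139938 ] target [ 0.5743952  -0.06054168  0.2       ]
shift [0.3189 0.1028 0.014 ] rot [-0.00e+00  1.00e-02 -2.97e+01]
cradle x in tool [ 0.869 -0.495 -0.   ]
```

Emit:
{"fn": "arm_command", "kwargs": {
  "motion": "0.3189 0.1028 0.014 0 0 -29.7 1; 0.3189 0.1028 0.014 0 0 -29.7 1; 0.3189 0.1028 0.014 0 0 -29.7 1; 0.3189 0.1028 0.014 0 0 -29.7 1; 0.3189 0.1028 0.014 0 0 -29.7 1"
}}

```text
t: 1.35
position: [0.5629, -0.0807, 0.2008]
ee_rot: [-0.0, 0.628, 0.778, -0.0]
force: [1.0, -0.3, -0.3]
width: 1.0
```

Run:
```python
from go import *
target(-.081,.002,.20)
```

```text
t 1.35 local now [-98.22145143  17.64183336] [ 0.56286552 -0.0807484   0.20075415] target [ 0.5743952  -0.06054168  0.2       ]
shift [0.0173 0.0155 0.0007] rot [-0.03  0.01 -0.38]
cradle x in tool [ 1.    -0.007 -0.   ]
```

Emit:
{"fn": "arm_command", "kwargs": {
  "motion": "0 0 0 0 0 0 1; 0 0 0 0 0 0 1; 0 0 0 0 0 0 1"
}}

```text
t: 1.72
position: [0.5614, -0.0839, 0.2009]
ee_rot: [-0.0, 0.629, 0.777, -0.001]
force: [-0.4, -0.3, -0.1]
width: 1.0
```

Run:
```python
from go import *
target(-.081,.002,.20)
import cv2
for n in("side","top"):
    im=vision.get_image(n); cv2.imwrite(f"pics/{n}1.png",im[:,:,::-1])
a=cv2.imread("pics/side1.png")[120:280,230:350]; cv2.imwrite("pics/s1.png",cv2.resize(a,None,fx=3.7,fy=3.7,interpolation=cv2.INTER_CUBIC))
```

```text
t 1.725 local now [-101.00227022   19.77009425] [ 0.56139178 -0.08392497  0.20088718] target [ 0.5743952  -0.06054168  0.2       ]
shift [0.0202 0.0176 0.0009] rot [-0.05  0.04 -0.49]
cradle x in tool [ 1.    -0.008 -0.001]
```

View pics/s1.png

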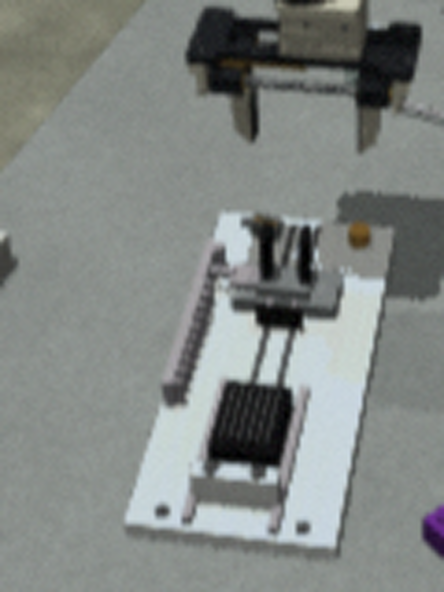

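Emit:
{"fn": "arm_command", "kwargs": {
  "motion": "0.02 0.0176 0 0 0 -0.5 1; 0.02 0.0176 0 0 0 -0.5 1; 0.02 0.0176 0.02 0 0 -0.5 1; 0.02 0.0176 0.05 0 0 -0.5 1; 0.02 0.0176 0.05 0 0 -0.5 1"
}}

```text
t: 2.45
position: [0.5731, -0.0603, 0.1493]
ee_rot: [-0.002, 0.625, 0.78, -0.002]
force: [0.3, 1.0, 0.2]
width: 1.001
```

Run:
```python
from go import *
target(-.081,.002,.066)
import cv2
for n,o,wh in(("side",(240,130),(110,110)),("top",(285,110),(90,80))):
    im=vision.get_image(n)[:,:,::-1]; cv2.imwrite(f"pics/{n}2.png",im)
    a=im[o[1]:o[1]+wh[1],o[0]:o[0]+wh[0]]; cv2.imwrite(f"pics/{n}2c.png",cv2.resize(a,None,fx=5,fy=5,interpolation=cv2.INTER_CUBIC))
```

```text
t 2.45 local now [-80.49751696   3.172277  ] [ 0.57314179 -0.0603057   0.14933432] target [ 0.5743952  -0.06054168  0.066     ]
shift [-0.0005  0.0015  0.0833] rot [-0.25 -0.03  0.07]
cradle x in tool [1.    0.001 0.001]
```

View pics/side2c.png

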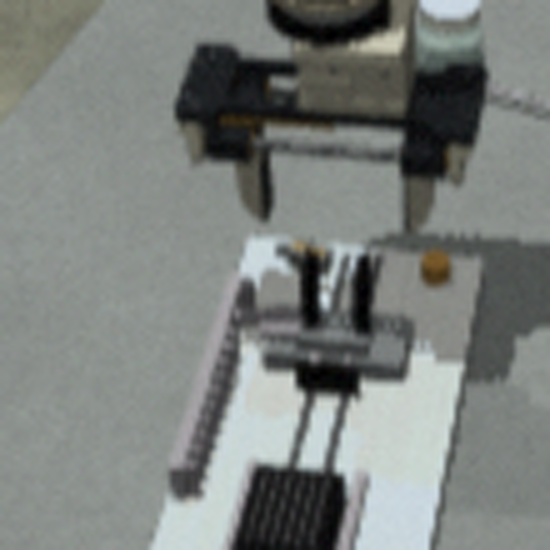

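View pics/top2c.png

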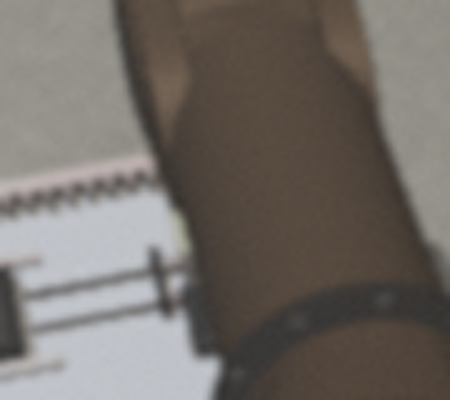

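Run:
```python
from go import *
s=robot.sense();q=s['ee_rot'];R=Ro.from_quat([*q[1:],q[0]]);P=s['position']
for y in(.046,.056,-.046,-.056):
    for x in (-.0095,.0095): print(y,x,((proj('side',P+R.apply([x,y,0]))-[240,130]+.5)*5).round(1))
for nm,v in [('gripc',(-.081,.002,.106)),('lev',(-.081,-.0205,.106)),('fix',(-.081,.0155,.106))]:
    print(nm,((proj('side',np.array([*W2(*v[:2]),v[2]]))-[240,130]+.5)*5).round(1))
```

```text
0.046 -0.0095 [272.1 198.6]
0.046 0.0095 [266.7 216.9]
0.056 -0.0095 [257.5 197.3]
0.056 0.0095 [251.9 215.6]
-0.046 -0.0095 [408.  210.8]
-0.046 0.0095 [403.8 229.4]
-0.056 -0.0095 [422.8 212.2]
-0.056 0.0095 [418.8 230.7]
gripc [340.9 264.6]
lev [308.3 261.5]
fix [360.5 266.4]
```

Run:
```python
import ov,cv2
from ov import *
import numpy as np
def sh(y): 
    p=np.load('p.npy').copy(); p[0]+=-np.sin(p[2])*y; p[1]+=np.cos(p[2])*y; return p
for y in (2,5):
    ov.p=sh(y/1e3)
    overlay('top','pics/top0.png',(305,135),(50,50),10,-81,155,98,2,0,'pics/a.png')
    overlay('side','pics/side0.png',(285,170),(50,50),10,-81,155,98,2,0,'pics/b.png')
    cv2.imwrite(f'pics/g{y}.png',cv2.resize(np.hstack([cv2.imread('pics/a.png'),cv2.imread('pics/b.png')]),(800,400)))
a=cv2.imread("pics/top0.png")[135:185,305:355];b=cv2.imread("pics/side0.png")[170:220,285:335]
cv2.imwrite('pics/g.png',cv2.resize(np.hstack([a,b]),(800,400),interpolation=cv2.INTER_CUBIC))
```

```text
(no output)
```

View pics/g2.png

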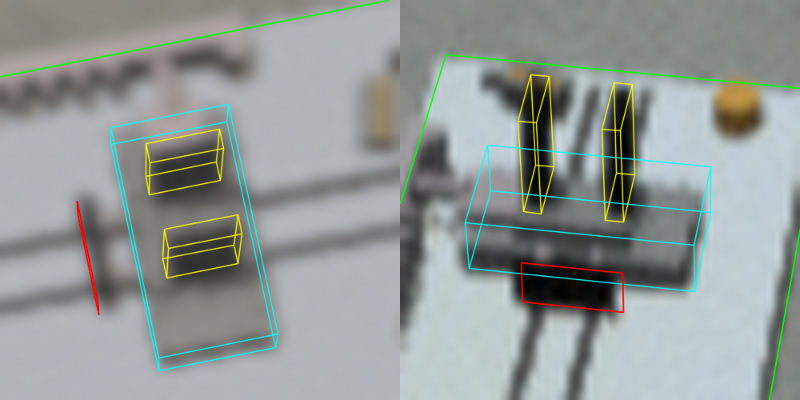

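View pics/g5.png

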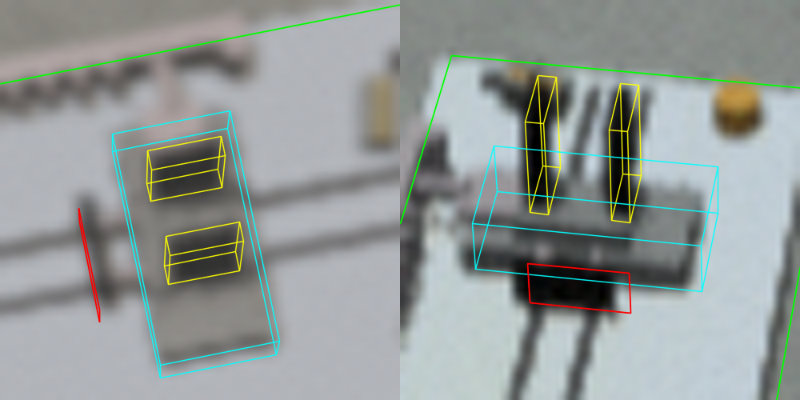

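View pics/g.png

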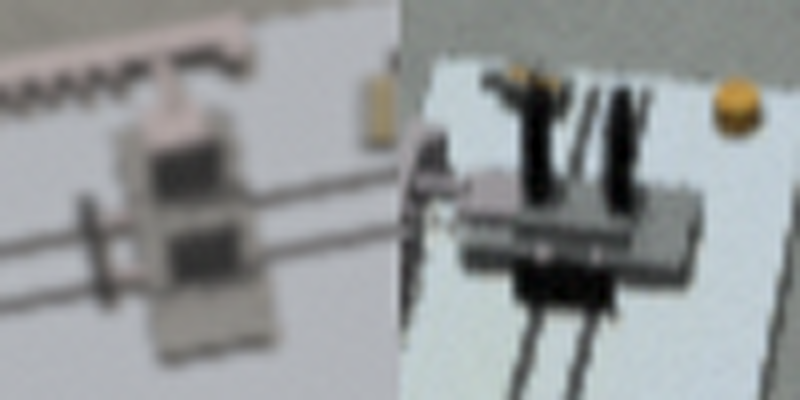

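The grips fit at cradle (-82, +2.5) mm, and the TCP is already over them. I'll descend to TCP z = 0.066.

Emit:
{"fn": "arm_command", "kwargs": {
  "motion": "-0.002 0 0.03 0 0 0 1; -0.002 0 0.06 0 0 0 1; -0.002 0 0.083 0 0 0 1; -0.002 0 0.083 0 0 0 1; -0.002 0 0.083 0 0 0 1"
}}

```text
t: 3.18
position: [0.5767, -0.0609, 0.0697]
ee_rot: [0.001, 0.625, 0.781, 0.001]
force: [-0.0, -0.6, 0.0]
width: 0.999
```

Emit:
{"fn": "arm_command", "kwargs": {
  "motion": "0 0 0 0 0 0 0; 0 0 0 0 0 0 0; 0 0 0 0 0 0 0; 0 0 0 0 0 0 0",
  "squeeze": 20
}}

```text
t: 3.68
position: [0.5756, -0.0608, 0.0682]
ee_rot: [0.0, 0.625, 0.781, -0.0]
force: [-1.0, 0.1, -0.0]
width: 0.612
```

Emit:
{"fn": "arm_command", "kwargs": {
  "motion": "0 0 0 0 0 0 0; 0 0 0 0 0 0 0; 0 0 0 0 0 0 0"
}}

```text
t: 4.05
position: [0.5762, -0.0607, 0.0682]
ee_rot: [0.0, 0.625, 0.781, 0.0]
force: [3.1, 0.1, -1.6]
width: 0.501
```

Emit:
{"fn": "arm_command", "kwargs": {
  "motion": "0 0 0 0 0 0 -0.1; 0 0 0 0 0 0 -0.2; 0 0 0 0 0 0 -0.2; 0 0 0 0 0 0 -0.2"
}}

```text
t: 4.55
position: [0.5737, -0.0612, 0.0681]
ee_rot: [-0.001, 0.625, 0.781, -0.001]
force: [-5.2, -1.4, 6.1]
width: 0.409
```

Run:
```python
from go import *
target(-.081,.002,.066);print(robot.sense())
```

```text
t 4.55 local now [-81.50988895   2.80645657] [ 0.57371868 -0.0612145   0.06806183] target [ 0.5743952  -0.06054168  0.066     ]
shift [0.0005 0.0008 0.0021] rot [-0.19  0.01  0.14]
cradle x in tool [ 1.     0.002 -0.   ]
{'t': 4.55, 'joint_positions': array([ 0.31891295,  0.57853366, -0.43486598,  1.8296002 ,  0.32544801,
        0.8075697 , -0.06073049]), 'dq': array([-8.30266709e-04,  8.20904433e-04,  4.93740740e-05, -1.47344604e-03,
        7.76242027e-04,  1.60887456e-03,  1.62552821e-03]), 'joint_torque': array([-6.03582691e-01, -6.41779733e+01, -6.94696829e+00, -2.48626328e+01,
        2.52839718e-01, -1.43792901e+00,  6.00053184e-02]), 'position': array([ 0.57371868, -0.0612145 ,  0.06806183]), 'ee_rot': array([-0.00098649,  0.62473027,  0.78083884, -0.00134756]), 'force': array([-5.23376596, -1.38521631,  6.0931791 ]), 'moment': array([ 0.00744228,  0.64799021, -0.06360768]), 'width': 0.40861531296808884}
```

Emit:
{"fn": "arm_command", "kwargs": {
  "motion": "0 -0.0013 0 0 0 0 -0.3; 0 -0.0013 0 0 0 0 -0.5; 0 -0.0013 0 0 0 0 -0.5; 0 -0.0013 0 0 0 0 -0.5"
}}

```text
t: 5.05
position: [0.5728, -0.0614, 0.0681]
ee_rot: [-0.001, 0.625, 0.781, -0.001]
force: [-6.4, -1.4, 6.8]
width: 0.372
```

Emit:
{"fn": "arm_command", "kwargs": {
  "motion": "0 0 0 0 0 0 -0.5; 0 0 0 0 0 0 -0.5"
}}

```text
t: 5.3
position: [0.5727, -0.0614, 0.0681]
ee_rot: [-0.001, 0.625, 0.781, -0.001]
force: [-6.0, -0.8, 7.2]
width: 0.378
```

Run:
```python
from go import *
target(-.081,.002,.066)
```

```text
t 5.3 local now [-81.52094575   3.83213762] [ 0.57271987 -0.06144798  0.06807922] target [ 0.5743952  -0.06054168  0.066     ]
shift [0.0005 0.0018 0.0021] rot [-0.16  0.01  0.13]
cradle x in tool [ 1.     0.002 -0.   ]
```

Emit:
{"fn": "arm_command", "kwargs": {
  "motion": "0 -0.0015 -0.002 0 0 0 -0.5; 0 -0.0015 -0.002 0 0 0 -0.5; 0 -0.0015 -0.002 0 0 0 -0.5"
}}

```text
t: 5.68
position: [0.5726, -0.0614, 0.0686]
ee_rot: [-0.001, 0.625, 0.781, 0.0]
force: [5.9, 0.9, -17.3]
width: 0.379
```

Run:
```python
from go import *
target(-.081,.002,.066)
```

```text
t 5.675 local now [-81.45780532   3.97217711] [ 0.57256946 -0.06141675  0.06861772] target [ 0.5743952  -0.06054168  0.066     ]
shift [0.0005 0.002  0.0026] rot [-0.04 -0.05  0.14]
cradle x in tool [1.    0.002 0.001]
```

Emit:
{"fn": "arm_command", "kwargs": {
  "motion": "0 0.0007 0.0014 0 0 0 -0.5; 0.002 0.0007 0.0014 0 0 0 -0.5; 0.004 0.0007 0.0014 0 0 0 -0.5; 0.008 0.0007 0.0014 0 0 0 -0.5; 0.012 0.0007 0.0014 0 0 0 -0.5"
}}

```text
t: 6.3
position: [0.5706, -0.052, 0.0685]
ee_rot: [0.001, 0.625, 0.78, -0.001]
force: [1.4, -7.1, -2.8]
width: 0.374
```

```bash
cat > st.py <<'E'
from go import *
s=robot.sense(); c,sn=np.cos(p[2]),np.sin(p[2]); F=s['force']
print('t',s['t'],'loc',(L2(s['position'])*1e3).round(2),'z',s['position'][2].round(4),'Fx,Fy,Fz(cradle)',np.round([c*F[0]+sn*F[1],-sn*F[0]+c*F[1],F[2]],2),'w',(s['width']*92).round(1))
q=s['ee_rot'];R=Ro.from_quat([*q[1:],q[0]]);print(R.inv().apply([c,sn,0]).round(3))
E
python3 st.py
```

```text
Traceback (most recent call last):
  File "st.py", line 3, in <module>
    print('t',s['t'],'loc',(L2(s['position'])*1e3).round(2),'z',s['position'][2].round(4),'Fx,Fy,Fz(cradle)',np.round([c*F[0]+sn*F[1],-sn*F[0]+c*F[1],F[2]],2),'w',(s['width']*92).round(1))
                                                                                                                                                                   ^^^^^^^^^^^^^^^^^^^^^
AttributeError: 'float' object has no attribute 'round'
```

Emit:
{"fn": "arm_command", "kwargs": {
  "motion": "0.006 0 0 0 0 0 -0.5; 0.012 0 0 0 0 0 -0.5; 0.018 0 0 0 0 0 -0.5; 0.024 0 0 0 0 0 -0.5; 0.03 0 0 0 0 0 -0.5"
}}

```text
t: 6.92
position: [0.5641, -0.0226, 0.0685]
ee_rot: [0.001, 0.625, 0.78, -0.001]
force: [1.6, -5.8, -4.2]
width: 0.375
```

```bash
sed -i 's/(s\[.width.\]\*92).round(1)/round(s["width"]*92,1)/' st.py
python3 st.py
```

```text
t 6.925 loc [-41.78   3.79] z 0.0685 Fx,Fy,Fz(cradle) [-6.05 -0.33 -4.24] w 34.5
[ 1.     0.001 -0.002]
```

Emit:
{"fn": "arm_command", "kwargs": {
  "motion": "0.008 0 0 0 0 0 -0.5; 0.016 0 0 0 0 0 -0.5; 0.024 0 0 0 0 0 -0.5; 0.03 0 0 0 0 0 -0.5; 0.036 0 0 0 0 0 -0.5"
}}

```text
t: 7.55
position: [0.5564, 0.0126, 0.0685]
ee_rot: [0.001, 0.625, 0.78, -0.001]
force: [2.3, -6.8, -4.8]
width: 0.376
```

```bash
python3 st.py
python3 - <<'E'
from h import *
import cv2
for n,o,wh in(("side",(240,170),(110,110)),("top",(235,125),(130,90))):
    im=vision.get_image(n)[:,:,::-1]; cv2.imwrite(f"pics/{n}3.png",im)
    a=im[o[1]:o[1]+wh[1],o[0]:o[0]+wh[0]]; cv2.imwrite(f"pics/{n}3c.png",cv2.resize(a,None,fx=5,fy=5,interpolation=cv2.INTER_CUBIC))
E
```

```text
t 7.55 loc [-5.66  3.63] z 0.0685 Fx,Fy,Fz(cradle) [-7.11 -0.78 -4.79] w 34.6
[ 1.     0.001 -0.002]
```

View pics/side3c.png

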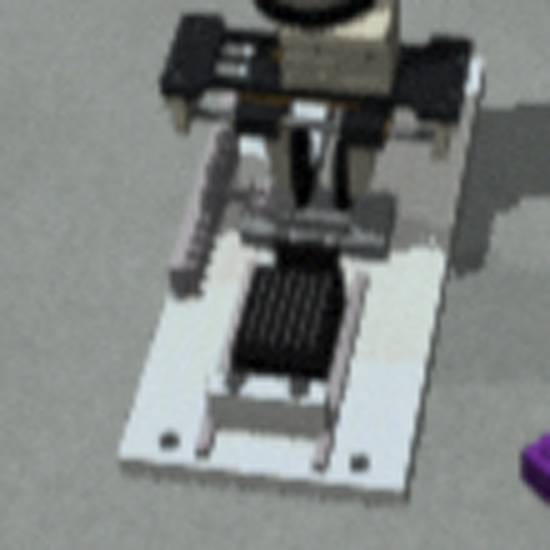

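View pics/top3c.png

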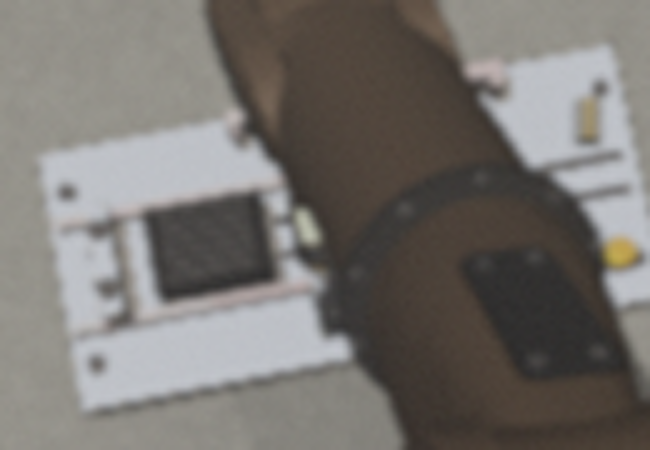

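Emit:
{"fn": "arm_command", "kwargs": {
  "motion": "0.002 0 0 0 0 0 -0.5; 0.004 0 0 0 0 0 -0.5; 0.006 0 0 0 0 0 -0.5; 0.008 0 0 0 0 0 -0.5"
}}

```text
t: 8.15
position: [0.5547, 0.0207, 0.0685]
ee_rot: [0.001, 0.625, 0.78, -0.001]
force: [2.1, -5.2, -4.4]
width: 0.374
```

```bash
python3 st.py
```

```text
t 8.15 loc [2.55 3.6 ] z 0.0685 Fx,Fy,Fz(cradle) [-5.53 -0.92 -4.36] w 34.4
[ 1.     0.001 -0.002]
```

Emit:
{"fn": "arm_command", "kwargs": {
  "motion": "0.002 0 0 0 0 0 -0.5; 0.004 0 0 0 0 0 -0.5"
}}

```text
t: 8.4
position: [0.5538, 0.0246, 0.0684]
ee_rot: [0.001, 0.625, 0.78, -0.001]
force: [2.4, -6.4, -4.4]
width: 0.374
```

```bash
python3 st.py
```

```text
t 8.4 loc [6.56 3.58] z 0.0684 Fx,Fy,Fz(cradle) [-6.73 -0.94 -4.39] w 34.4
[ 1.     0.001 -0.002]
```

Emit:
{"fn": "arm_command", "kwargs": {
  "motion": "0.002 0 0 0 0 0 -0.5; 0.004 0 0 0 0 0 -0.5"
}}

```text
t: 8.65
position: [0.553, 0.0285, 0.0685]
ee_rot: [0.001, 0.625, 0.78, -0.001]
force: [1.8, -5.2, -4.6]
width: 0.373
```

```bash
python3 st.py
```

```text
t 8.65 loc [10.54  3.58] z 0.0685 Fx,Fy,Fz(cradle) [-5.52 -0.65 -4.61] w 34.3
[ 1.     0.001 -0.002]
```

Emit:
{"fn": "arm_command", "kwargs": {
  "motion": "0.002 0 0 0 0 0 -0.5; 0.004 0 0 0 0 0 -0.5"
}}

```text
t: 8.9
position: [0.5522, 0.032, 0.0685]
ee_rot: [0.001, 0.625, 0.78, -0.001]
force: [2.4, -7.1, -4.6]
width: 0.377
```

```bash
python3 st.py
```

```text
t 8.9 loc [14.2   3.56] z 0.0685 Fx,Fy,Fz(cradle) [-7.48 -0.81 -4.61] w 34.7
[ 1.     0.001 -0.002]
```

Emit:
{"fn": "arm_command", "kwargs": {
  "motion": "0.001 0 0 0 0 0 -0.5; 0.002 0 0 0 0 0 -0.5"
}}

```text
t: 9.15
position: [0.5518, 0.034, 0.0685]
ee_rot: [0.001, 0.625, 0.78, -0.001]
force: [1.6, -6.6, -4.5]
width: 0.371
```

```bash
python3 st.py
```

```text
t 9.15 loc [16.18  3.55] z 0.0685 Fx,Fy,Fz(cradle) [-6.83 -0.12 -4.48] w 34.2
[ 1.     0.001 -0.002]
```

Emit:
{"fn": "arm_command", "kwargs": {
  "motion": "0.001 0 0 0 0 0 -0.5; 0.002 0 0 0 0 0 -0.5"
}}

```text
t: 9.4
position: [0.5513, 0.0359, 0.0685]
ee_rot: [0.001, 0.625, 0.78, -0.001]
force: [3.1, -7.6, -4.7]
width: 0.375
```

```bash
python3 st.py
```

```text
t 9.4 loc [18.15  3.58] z 0.0685 Fx,Fy,Fz(cradle) [-8.11 -1.38 -4.71] w 34.5
[ 1.     0.001 -0.002]
```

Emit:
{"fn": "arm_command", "kwargs": {
  "motion": "0.001 0 0 0 0 0 -0.5; 0.002 0 0 0 0 0 -0.5"
}}

```text
t: 9.65
position: [0.5509, 0.0379, 0.0685]
ee_rot: [0.001, 0.625, 0.78, -0.001]
force: [1.4, -7.9, -4.9]
width: 0.376
```

```bash
python3 st.py;  python3 - <<'E'
from h import *
import cv2
for n,o,wh in(("side",(255,200),(80,80)),("top",(235,145),(80,70))):
    im=vision.get_image(n)[:,:,::-1]; cv2.imwrite(f"pics/{n}4.png",im)
    a=im[o[1]:o[1]+wh[1],o[0]:o[0]+wh[0]]; cv2.imwrite(f"pics/{n}4c.png",cv2.resize(a,None,fx=7,fy=7,interpolation=cv2.INTER_CUBIC))
E
```

```text
t 9.65 loc [20.18  3.54] z 0.0685 Fx,Fy,Fz(cradle) [-8.02  0.33 -4.86] w 34.6
[ 1.     0.001 -0.002]
```

View pics/side4c.png

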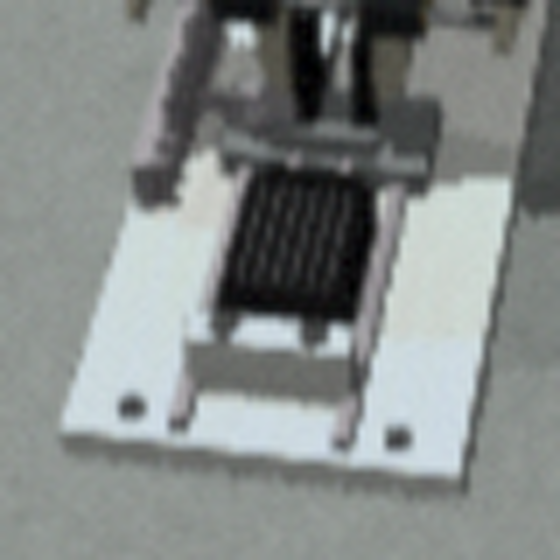

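View pics/top4c.png

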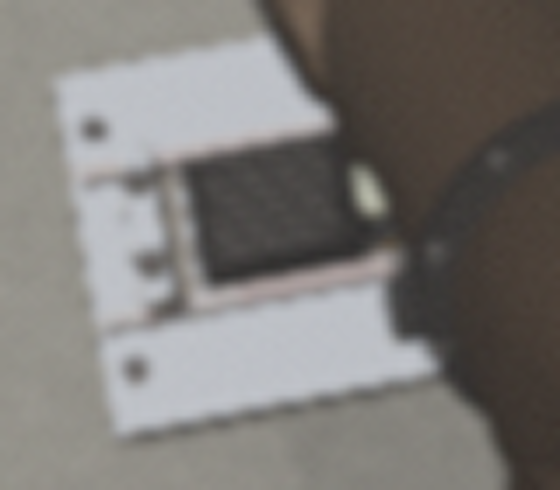

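Emit:
{"fn": "arm_command", "kwargs": {
  "motion": "0.001 0 0 0 0 0 -0.5; 0.002 0 0 0 0 0 -0.5"
}}

```text
t: 10.0
position: [0.5505, 0.0398, 0.0685]
ee_rot: [0.001, 0.625, 0.78, -0.001]
force: [3.1, -6.6, -5.0]
width: 0.373
```

```bash
python3 st.py
```

```text
t 10.0 loc [22.14  3.51] z 0.0685 Fx,Fy,Fz(cradle) [-7.13 -1.57 -5.05] w 34.3
[ 1.     0.001 -0.002]
```

Emit:
{"fn": "arm_command", "kwargs": {
  "motion": "0.001 0 0 0 0 0 -0.5; 0.002 0 0 0 0 0 -0.5"
}}

```text
t: 10.25
position: [0.5501, 0.0418, 0.0685]
ee_rot: [0.001, 0.625, 0.78, -0.001]
force: [3.6, -7.1, -4.2]
width: 0.373
```

```bash
python3 st.py
```

```text
t 10.25 loc [24.15  3.5 ] z 0.0685 Fx,Fy,Fz(cradle) [-7.73 -1.92 -4.23] w 34.3
[ 1.     0.001 -0.002]
```

Emit:
{"fn": "arm_command", "kwargs": {
  "motion": "0.001 0 0 0 0 0 -0.5; 0.002 0 0 0 0 0 -0.5"
}}

```text
t: 10.5
position: [0.5496, 0.0437, 0.0685]
ee_rot: [0.001, 0.625, 0.78, -0.001]
force: [2.2, -7.4, -4.8]
width: 0.379
```

```bash
python3 st.py
```

```text
t 10.5 loc [26.16  3.52] z 0.0685 Fx,Fy,Fz(cradle) [-7.66 -0.58 -4.75] w 34.9
[ 1.     0.001 -0.002]
```

Emit:
{"fn": "arm_command", "kwargs": {
  "motion": "0.001 0 0 0 0 0 -0.5; 0.002 0 0 0 0 0 -0.5"
}}

```text
t: 10.75
position: [0.5492, 0.0457, 0.0685]
ee_rot: [0.001, 0.625, 0.78, -0.001]
force: [2.8, -6.2, -4.4]
width: 0.373
```

```bash
python3 st.py;  python3 - <<'E'
from h import *
import cv2
for n,o,wh in(("side",(255,200),(80,80)),("top",(235,145),(80,70))):
    im=vision.get_image(n)[:,:,::-1]; cv2.imwrite(f"pics/{n}5.png",im)
    a=im[o[1]:o[1]+wh[1],o[0]:o[0]+wh[0]]; cv2.imwrite(f"pics/{n}5c.png",cv2.resize(a,None,fx=7,fy=7,interpolation=cv2.INTER_CUBIC))
E
```

```text
t 10.75 loc [28.16  3.51] z 0.0685 Fx,Fy,Fz(cradle) [-6.72 -1.42 -4.42] w 34.3
[ 1.     0.001 -0.002]
```

View pics/side5c.png

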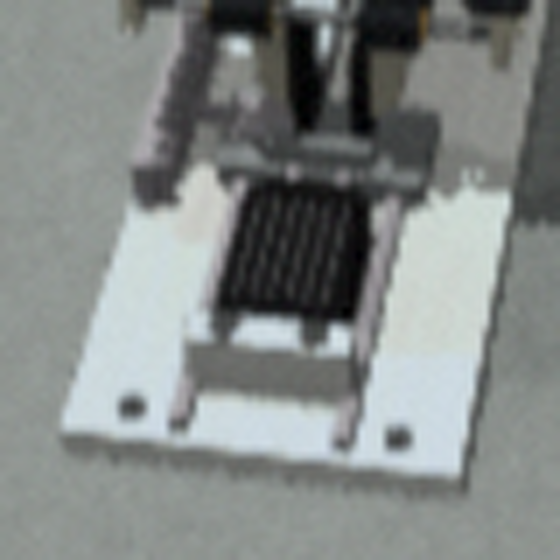

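View pics/top5c.png

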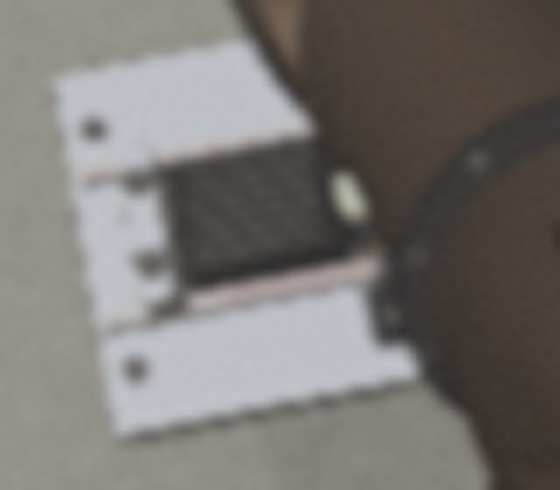

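Emit:
{"fn": "arm_command", "kwargs": {
  "motion": "0.001 0 0 0 0 0 -0.5; 0.002 0 0 0 0 0 -0.5; 0.002 0 0 0 0 0 -0.5"
}}

```text
t: 11.22
position: [0.5488, 0.0479, 0.0685]
ee_rot: [0.001, 0.625, 0.78, -0.001]
force: [2.4, -6.9, -4.3]
width: 0.373
```

```bash
python3 st.py
```

```text
t 11.225 loc [30.38  3.47] z 0.0685 Fx,Fy,Fz(cradle) [-7.24 -0.89 -4.31] w 34.3
[ 1.     0.001 -0.002]
```

Emit:
{"fn": "arm_command", "kwargs": {
  "motion": "0.001 0 0 0 0 0 -0.5; 0.002 0 0 0 0 0 -0.5; 0.002 0 0 0 0 0 -0.5"
}}

```text
t: 11.6
position: [0.5483, 0.0498, 0.0685]
ee_rot: [0.001, 0.625, 0.78, -0.001]
force: [3.2, -5.5, -4.9]
width: 0.373
```

```bash
python3 st.py
```

```text
t 11.6 loc [32.33  3.5 ] z 0.0685 Fx,Fy,Fz(cradle) [-6.08 -1.92 -4.93] w 34.3
[ 1.     0.001 -0.002]
```

Emit:
{"fn": "arm_command", "kwargs": {
  "motion": "0.001 0 0 0 0 0 -0.5; 0.002 0 0 0 0 0 -0.5; 0.002 0 0 0 0 0 -0.5"
}}

```text
t: 11.98
position: [0.548, 0.0512, 0.0685]
ee_rot: [0.001, 0.625, 0.78, -0.001]
force: [3.1, -8.1, -4.7]
width: 0.374
```

```bash
python3 st.py
```

```text
t 11.975 loc [33.81  3.5 ] z 0.0685 Fx,Fy,Fz(cradle) [-8.62 -1.27 -4.71] w 34.4
[ 1.     0.001 -0.003]
```

Emit:
{"fn": "arm_command", "kwargs": {
  "motion": "0.001 0 0 0 0 0 -0.5; 0.002 0 0 0 0 0 -0.5; 0.002 0 0 0 0 0 -0.5"
}}

```text
t: 12.35
position: [0.5476, 0.053, 0.0685]
ee_rot: [0.001, 0.625, 0.78, -0.001]
force: [3.7, -8.8, -4.0]
width: 0.376
```

```bash
python3 st.py
```

```text
t 12.35 loc [35.67  3.5 ] z 0.0685 Fx,Fy,Fz(cradle) [-9.44 -1.74 -4.02] w 34.6
[ 1.     0.001 -0.003]
```

Emit:
{"fn": "arm_command", "kwargs": {
  "motion": "0.001 0 0 0 0 0 -0.5; 0.002 0 0 0 0 0 -0.5; 0.002 0 0 0 0 0 -0.5"
}}

```text
t: 12.72
position: [0.5472, 0.0549, 0.0685]
ee_rot: [0.001, 0.625, 0.78, -0.001]
force: [2.9, -8.4, -5.1]
width: 0.373
```

```bash
python3 st.py;  python3 - <<'E'
from h import *
import cv2
for n,o,wh in(("side",(255,200),(80,80)),("top",(235,145),(80,70))):
    im=vision.get_image(n)[:,:,::-1]; cv2.imwrite(f"pics/{n}6.png",im)
    a=im[o[1]:o[1]+wh[1],o[0]:o[0]+wh[0]]; cv2.imwrite(f"pics/{n}6c.png",cv2.resize(a,None,fx=7,fy=7,interpolation=cv2.INTER_CUBIC))
E
```

```text
t 12.725 loc [37.58  3.49] z 0.0685 Fx,Fy,Fz(cradle) [-8.87 -0.95 -5.13] w 34.3
[ 1.     0.001 -0.003]
```

View pics/side6c.png

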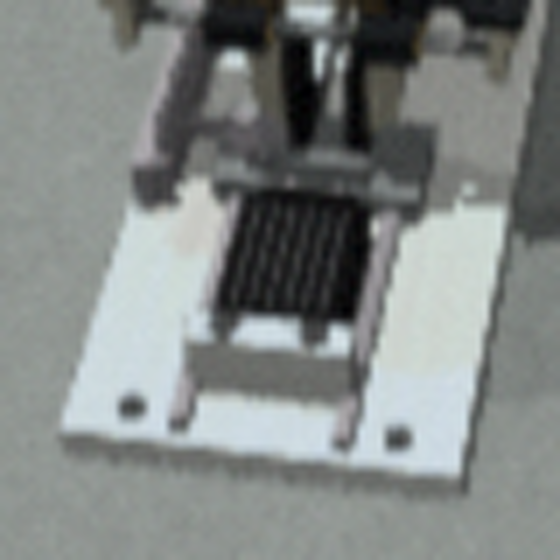

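View pics/top6c.png

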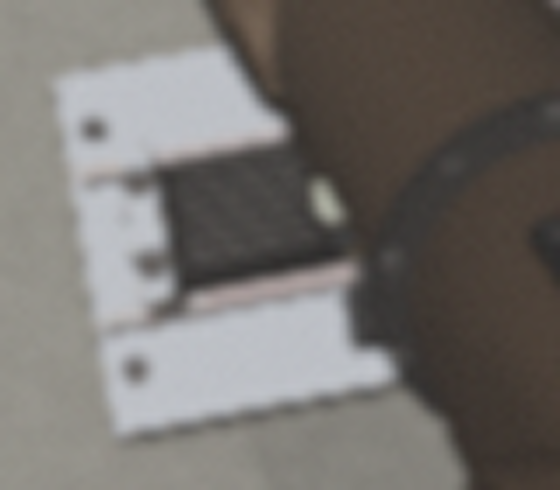

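Run:
```python
from go import *
import cv2
I=[cv2.cvtColor(cv2.imread(f'pics/top{i}.png'),cv2.COLOR_BGR2GRAY).astype(np.float32) for i in (0,3,4,5,6)]
# bright-dark edge of module's stop side: sample along cradle x at z=.055 for several y
xs=np.arange(.07,.16,.0005)
S=[cv2.cvtColor(cv2.imread(f'pics/side{i}.png'),cv2.COLOR_BGR2GRAY).astype(np.float32) for i in (0,3,4,5,6)]
for n,L,xs,z in(('top',I,np.arange(.10,.165,.0005),.055),('side',S,np.arange(.02,.1,.0005),.055)):
  for im in L:
    prof=0
    for y in np.arange(-.015,.02,.004):
        P=np.array([proj(n,np.array([*W2(x,y),z])) for x in xs],np.float32)
        prof=prof+cv2.remap(im,P[:,0].copy(),P[:,1].copy(),cv2.INTER_CUBIC)[:,0]
    prof/=9; print(n,prof[::6].astype(int))
```

```text
top [ 70  69  69  70  70  70  70  69  66  61  65  95 138 169 178 170 152 130
 115 124 146 157]
top [ 71  71  72  72  73  73  73  72  68  62  68 101 148 182 191 183 163 139
 123 133 157 169]
top [ 71  71  72  73  73  73  72  72  72  73  72  68  62  68  96 131 148 138
 124 132 156 168]
top [ 70  70  71  72  72  72  71  71  71  71  72  71  71  70  67  63  63  73
  96 130 158 168]
top [ 69  70  71  71  72  71  70  71  71  72  71  71  71  70  70  68  62  60
  82 123 156 169]
side [159 159 157 155 156 158 160 162 162 158 156 157 154 140 105  59  34  32
  34  35  35  35  37  37  36  35  34]
side [71 62 70 87 98 90 61 33 17 10  7  7  7  9 15 23 32 38 38 38 39 39 40 40
 40 39 39]
side [ 33  33  34  37  54  79  98 101  84  67  63  75  92 100  86  53  26  19
  22  30  37  37  39  40  40  40  39]
side [ 38  34  31  31  32  33  43  66  91 104  97  77  64  67  82  97  95  71
  39  21  21  26  35  39  39  39  39]
side [49 48 44 39 35 32 33 33 33 41 60 84 99 96 80 65 66 73 74 57 28 17 22 31
 36 38 38]
```

Run:
```python
from go import *
import cv2
im=cv2.imread('pics/top0.png'); o=(275,135)
a=im[135:165,275:345]
cv2.imwrite('pics/strip.png',cv2.resize(a,None,fx=11,fy=11,interpolation=cv2.INTER_CUBIC))
g=cv2.cvtColor(im,cv2.COLOR_BGR2GRAY).astype(np.float32)
xs=np.arange(-.13,.08,.002)
for y in(-.066,-.069,-.072):
    P=np.array([proj('top',np.array([*W2(x,y),.05])) for x in xs],np.float32)
    v=cv2.remap(g,P[:,0].copy(),P[:,1].copy(),cv2.INTER_CUBIC)[:,0]
    from scipy.signal import argrelmax,argrelmin
    print(y,'max',(xs[argrelmax(v)[0]]*1e3).round(),'min',(xs[argrelmin(v)[0]]*1e3).round(), (v.min(),v.max()))
```

```text
-0.066 max [-92. -82. -56. -42. -28. -12.   0.  12.  26.  40.  56.  76.] min [-108.  -90.  -62.  -48.  -34.  -20.   -8.    6.   20.   34.   48.   60.] (np.float32(88.3744), np.float32(181.36734))
-0.069 max [-82. -60. -48. -34. -20.  -6.   8.  22.  36.  52.  78.] min [-104.  -70.  -56.  -40.  -26.  -14.    2.   16.   30.   44.   56.] (np.float32(82.506134), np.float32(181.07825))
-0.072 max [-116.  -82.  -62.  -48.  -34.  -20.   -6.    8.   22.   36.   50.   78.] min [-118. -100.  -72.  -54.  -40.  -26.  -14.    2.   16.   28.   44.   58.] (np.float32(82.05143), np.float32(181.57219))
```

View pics/strip.png

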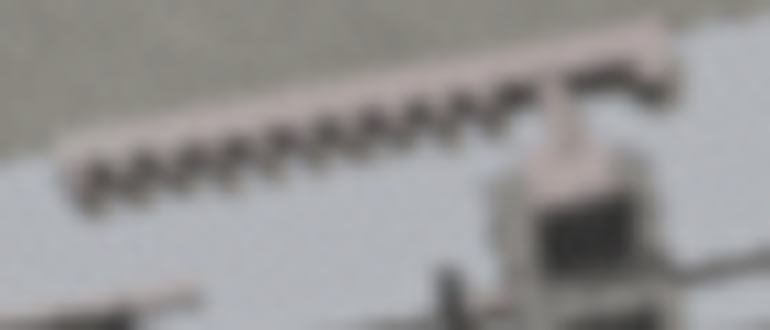

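Module home contact came at about x = 32.5. The picture puts the notch centres near x = 29, 43 and 57, so 43 should give about 10 mm of pad compression. I'll go there and feel for it.

Emit:
{"fn": "arm_command", "kwargs": {
  "motion": "0.001 0 0 0 0 0 -0.5; 0.0025 0 0 0 0 0 -0.5; 0.004 0 0 0 0 0 -0.5; 0.0055 0 0 0 0 0 -0.5; 0.0055 0 0 0 0 0 -0.5"
}}

```text
t: 13.45
position: [0.5461, 0.0601, 0.0685]
ee_rot: [0.001, 0.625, 0.78, -0.001]
force: [3.3, -8.6, -4.4]
width: 0.372
```

```bash
python3 st.py
```

```text
t 13.45 loc [42.91  3.47] z 0.0685 Fx,Fy,Fz(cradle) [-9.07 -1.37 -4.43] w 34.2
[ 1.     0.    -0.003]
```

Emit:
{"fn": "arm_command", "kwargs": {
  "motion": "0 0 0 0 0 0 -0.2; 0 0 0 0 0 0 -0.12; 0 0 0 0 0 0 -0.04; 0 0 0 0 0 0 -0.04; 0 0 0 0 0 0 -0.04"
}}

```text
t: 14.08
position: [0.5464, 0.0633, 0.0692]
ee_rot: [0.001, 0.625, 0.781, 0.001]
force: [4.1, -1.4, 1.3]
width: 0.474
```

```bash
python3 st.py
```

```text
t 14.075 loc [45.93  2.44] z 0.0692 Fx,Fy,Fz(cradle) [-2.29 -3.68  1.27] w 43.6
[ 1.     0.003 -0.   ]
```

Fy of about -3.7 N at 43.6 mm opening means the lever is still following past the tooth-top position, so it has entered a notch. I'll open the rest of the way.

Emit:
{"fn": "arm_command", "kwargs": {
  "motion": "0 0 0 0 0 0 0.1; 0 0 0 0 0 0 0.3; 0 0 0 0 0 0 0.6; 0 0 0 0 0 0 1; 0 0 0 0 0 0 1"
}}

```text
t: 14.7
position: [0.545, 0.0631, 0.0684]
ee_rot: [-0.0, 0.625, 0.781, -0.0]
force: [-0.2, -0.7, -0.4]
width: 0.925
```

Emit:
{"fn": "arm_command", "kwargs": {
  "motion": "0 0 0 0 0 0 1; 0 0 0 0 0 0 1; 0 0 0 0 0 0 1"
}}

```text
t: 15.08
position: [0.5455, 0.0631, 0.0687]
ee_rot: [0.0, 0.625, 0.781, -0.0]
force: [0.2, 0.2, -0.8]
width: 1.0
```

```bash
python3 st.py;  python3 - <<'E'
from h import *
import cv2
for n,o,wh in(("side",(255,170),(100,100)),):
    im=vision.get_image(n)[:,:,::-1]; cv2.imwrite(f"pics/{n}7.png",im)
    a=im[o[1]:o[1]+wh[1],o[0]:o[0]+wh[0]]; cv2.imwrite(f"pics/{n}7c.png",cv2.resize(a,None,fx=6,fy=6,interpolation=cv2.INTER_CUBIC))
E
```

```text
t 15.075 loc [45.97  3.38] z 0.0687 Fx,Fy,Fz(cradle) [ 0.11 -0.18 -0.78] w 92.0
[ 1.     0.003 -0.   ]
```

View pics/side7c.png

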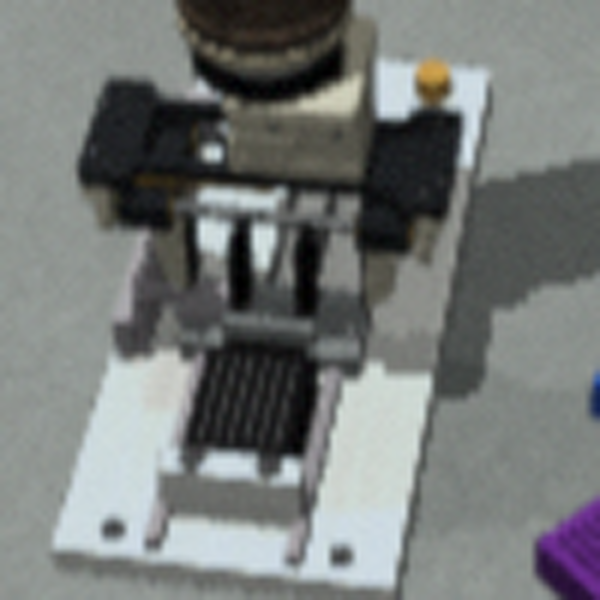

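The lever (238) and fixed grip (306) stand apart by about the same as at the start. I'll go straight up, then back for a clear view.

Emit:
{"fn": "arm_command", "kwargs": {
  "motion": "0 0 -0.02 0 0 0 1; 0 0 -0.06 0 0 0 1; 0 0 -0.11 0 0 0 1; 0 0 -0.15 0 0 0 1; 0 0 -0.15 0 0 0 1"
}}

```text
t: 15.75
position: [0.5473, 0.0637, 0.222]
ee_rot: [0.002, 0.625, 0.781, 0.002]
force: [0.4, 0.3, -0.9]
width: 1.0
```

Emit:
{"fn": "arm_command", "kwargs": {
  "motion": "-0.06 0 0 0 0 0 1; -0.12 0 0 0 0 0 1; -0.18 0 0 0 0 0 1; -0.24 0 0 0 0 0 1; -0.26 0 0 0 0 0 1"
}}

```text
t: 16.38
position: [0.6017, -0.1959, 0.2168]
ee_rot: [-0.0, 0.627, 0.779, -0.001]
force: [0.1, 1.4, -0.0]
width: 0.995
```

Emit:
{"fn": "arm_command", "kwargs": {
  "motion": "0 0 0 0 0 0 1; 0 0 0 0 0 0 1; 0 0 0 0 0 0 1"
}}

```text
t: 16.75
position: [0.6027, -0.1881, 0.2188]
ee_rot: [-0.0, 0.623, 0.782, 0.0]
force: [0.6, -0.0, -1.2]
width: 1.0
```

```bash
python3 st.py;  python3 - <<'E'
import ov,cv2
from ov import *
for n in("side","top"):
    cv2.imwrite(f"pics/{n}8.png",vision.get_image(n)[:,:,::-1])
y=.003; ov.p=np.load('p.npy'); p0=ov.p.copy(); ov.p[0]+=-np.sin(p0[2])*y; ov.p[1]+=np.cos(p0[2])*y
r=[]
for n,o in(('top',(240,135)),('side',(262,190))):
    for lev in (0,):
        overlay(n,f'pics/{n}8.png',o,(80,80),5,43,155,107,0,lev,'pics/a.png'); a=cv2.imread('pics/a.png')
        b=cv2.resize(cv2.imread(f'pics/{n}8.png')[o[1]:o[1]+80,o[0]:o[0]+80],None,fx=5,fy=5,interpolation=cv2.INTER_CUBIC)
    cv2.imwrite(f'pics/{n}8c.png',np.hstack([b,a]))
E
```

```text
t 16.75 loc [-211.68    2.1 ] z 0.2188 Fx,Fy,Fz(cradle) [-0.14 -0.57 -1.17] w 92.0
[1.    0.006 0.001]
```

View pics/top8c.png

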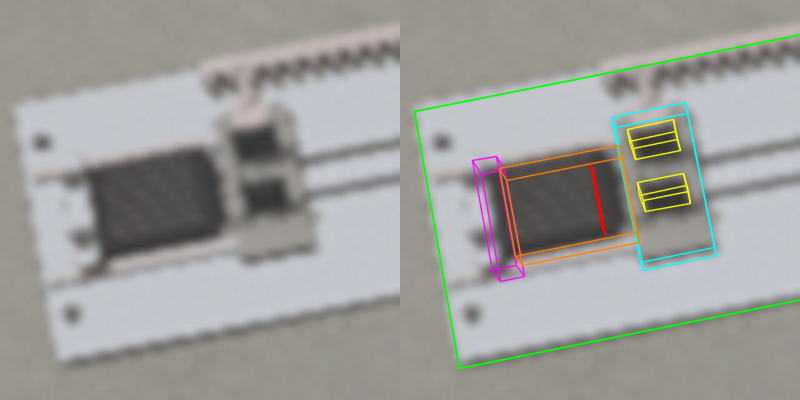

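View pics/side8c.png

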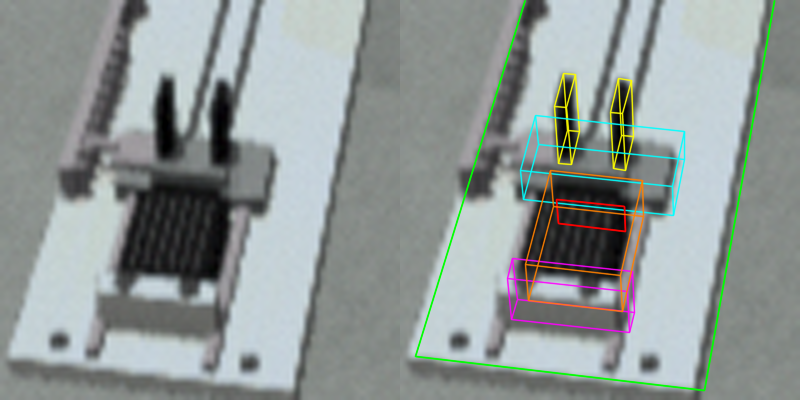

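Run:
```python
import cv2,numpy as np
a=cv2.imread('pics/top8.png')[140:190,265:310];b=cv2.imread('pics/top0.png')[140:190,308:353]
cv2.imwrite('pics/cmp.png',cv2.resize(np.hstack([b,a]),None,fx=8.8,fy=8.8,interpolation=cv2.INTER_CUBIC))
```

```text
(no output)
```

View pics/cmp.png

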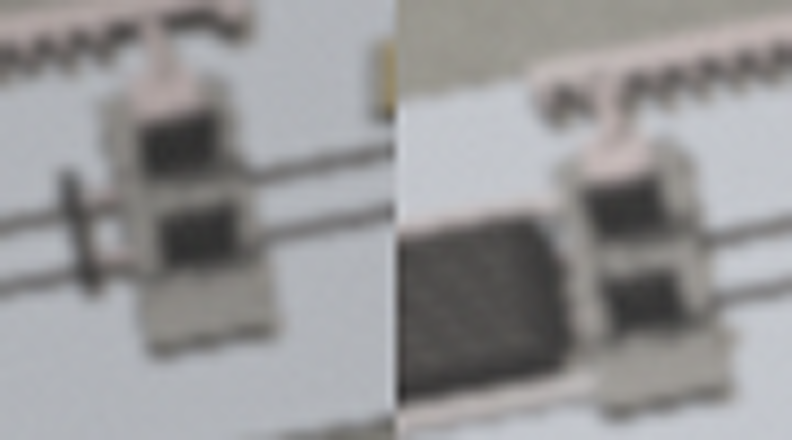

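The grips are the same distance apart as at rest (about 92 px before, 96 px now), and the tooth reaches the strip's back bar in a notch. There is still a gap between the jaw body and the module. I'm handing in.

```bash
python3 -c "
from plant import order
print(order.finish_job())"
```

```text
the job is handed in; nothing more can be done
None
```

The drive module is home against the stop. The jaw is locked in a notch with the pad pressed in an estimated 10 to 13 mm, within the 1.5 to 17 mm allowed. I handed the job in at about 17 s.

- **What I did:** I squeezed the lever with 20 N and slid the jaw about 125 mm. The sprung pad pushed the module home, with contact felt near cradle x = 32.5 mm. I went on to the notch seen near x = 43 mm, let go slowly, and lifted clear of everything.
- **Lever:** While I was letting go, it followed the finger past the height where it would have rested on a tooth. In the last pictures the grips are as far apart as at the start, with the tooth seated in the notch.
- **Module and pad:** The module shows no gap to the stop, and a few millimetres remain between the jaw body and the module.

- **Tool shift on release:** The tool sprang about 3 mm ahead when I let go, so the jaw may have moved within its notch play. That is why the compression is a range: force and position readings gave about 10 mm, and the picture gap suggested about 13 mm.
- **Module overlay:** My outline of the stop and module sat a few millimetres off the pictures, so I relied on touch and force for the home position.

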